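Lock the last shelf stud on the desk

ROBOT

A 6-joint arm with a two-finger parallel gripper is mounted at the origin on the work surface. World frame = base frame: x ahead of the robot, y to its left, z up, the work surface at z = 0. Lengths are in m, angles in rad, forces in N, time in s.
With the tool pointing down it reaches from about 0.25 to 0.725 m from the base axis. Payload 4 kg.
Tool frame: the origin (TCP) lies midway between the tips of the shut fingers; the grasp point (between the pads) lies 19 mm behind it; z points along the fingers, y is the line along which they close (so a half turn about z gives the same grasp; the last joint's range is limited). The gripper opens to 85 mm and grips with 20 to 120 N. Pads are 22 mm wide; open, the fingers measure 114 mm over their backs; the gripper's body (76 mm by 85 mm) begins 54 mm behind the grasp point. The pads swing forward as they close: fully open they stand 13 mm farther back than shut.
Start: joints at [1.28, 0.241, 0.005, 1.335, 0, 1.571], TCP at [0.143, 0.479, 0.199] pointing down, gripper open.
Joint ranges: [-2.72, 2.72], [-1.05, 1.87], [-1.09, 1.28], [-1.99, 2.15], [-1.42, 1.44], [-3.14, 3.14]. Speed limits (rad/s): [2.79, 2.79, 3.14, 3.14, 3.14, 3.14].

INTERFACE

Orientations are given as a unit quaternion [x, y, z, w].
In Python, from workcell import bot gives the robot as it stands.
- The arm moves only by the tool play_rows, never from a script. Its argument "moves" is a list of rows, each a list of 3 entries, a list of its own where there are three numbers: the opening, from -1 (shut) to 1 (fully open), then the shift along the tool's x, y, z in cm, then the turn, a rotation vector about the tool's x, y, z in rad. A call has 1 to 12 rows; each row shifts and turns the commanded pose from where the row before left it, along the tool's axes as they then stand; what a row does not reach is not made up. A row lasts 1/12 s, in which the tool goes at most 41.7 mm and 7.16 degrees, less where a joint would pass 70% of its speed; a pose out of reach is approached as far as the arm can. A call is refused whole if a number of a shift passes 4.17 or a number of a turn 0.125, either way. A call with a gripper value outside its range is refused whole. The fingers move at their own pace and stop on an object; the grip force is fixed at half the most. Time passes only in rows, so rows that do not move let the fingers close. It gives the time, the measured TCP pose, the force and the opening at its end, in the units of the state.
- bot.get_obs(): the state, without advancing time (a new reading comes with each control period).
- bot.camera(name): name is "side" or "top"; returns (picture, depth): 420x560x3 uint8, red, green, blue; 420x560 float32, m along the optical axis (not along the pixel's ray), 0 where there is no reading.
- bot.camera_info(name): a dict with "K" (3x3 intrinsics, pixels), "world_from_camera" (4x4, takes a point from camera to world coordinates). Camera axes: x right, y up, looking along -z (the intrinsics and any distortion apply to the point x, -y, -z); pixel columns grow to the right and rows downward; lengths in m; the calibration is good to about 2 mm. A picture is of the moment at which its call begins. camera_info takes no time and is no camera call.
- bot.job_done(): hands the job in, once; it reports no verdict.
The state is a dict: "clock": time; "joint_pos": joint angles; "joint_vel": joint speeds; "tau": joint torques, N m; "eef_pos": TCP position; "tool_rot": TCP orientation; "ft_force": force on the tool from outside, world axes, zero at the start; "ft_torque": the same for the moment, N m; "grip_width": finger opening in m.
Only numpy, scipy, OpenCV 4.12 (cv2) and the standard library are available. Lean on these libraries where they do the work, as an engineer would, in place of code of your own. Each camera call takes 0.05 s, during which the arm holds its last target. There are 200 camera calls.

TASK

Three shelf-foot brackets stand on the desk, each with a stud, a hex nut and a wing nut above it; two are already locked, but on the third the wing nut still stands clear of its hex nut, its wings turned well across the plate. Turn that wing nut clockwise (seen from above) down onto the hex nut and tighten it firmly, 20 degrees or a little more past first touch, so that the two nuts jam; then let go. Do not disturb the cup.

Things in the scene. Friction and masses are not known exactly. Their poses are not given: they have to be found in the camera images.
- wing_nut (a point): Centre of the loose steel wing nut, on the stud's axis, 54 mm above the desk at first touch, 2-3 mm higher at the start. Own x along the wings, z up. The wings are an upright flat bar 10 mm thick (y), 64 mm long, reaching 13 mm below this point and 9 (ends 13) above; the stud pokes out to 74 mm above the desk. Grip across the thickness, at or up to 6 mm above this point. A wider nut lies below the bar.
- wing (a joint): Run-down of the loose wing nut, rad, growing clockwise seen from above; 0 to 0.2 at the start. It turns easily (0.06 N m) and sinks 3 mm per rad. At 0.9, its end, the nut touches the hex nut and its wings are parallel to the long sides of its fixed plate (grey, 110 by 50 by 6 mm, centred on the stud); at the start they stand 40 to 52 degrees anticlockwise of these.
- jam (a joint): Tightening of the same wing nut after first touch, rad, clockwise: 0 until touch, then it grows as the nut is turned on, without sinking, against a stiff friction of 0.22 N m; it stays where it is left, and comes up solid at 0.45. 0.35 is well tight. Two like brackets at least 150 mm away are already locked: wings 14 to 20 degrees clockwise of the plate's long sides; they cannot be turned.
- cup: Pale empty ceramic cup standing loose on the desk between the robot and the brackets, 72 mm in diameter, 75 mm high; origin at the centre of its underside. Leave it where it is.
Mind the look-alikes: they are no part of the job. What is shaped like the part that bears wing_nut but purple or turquoise is not meant.

How it is judged:
At the end, for the whole second after the job is handed in: The wing nut is down on the hex nut (joint wing above 0.8 rad) and tightened at least 10 degrees past first touch (joint jam above 0.17 rad), and let go; the cup stands upright (value of joint wing above 0.8 rad and value of joint jam above 0.17 rad and angle between cup's own z axis and vertical below 0.3 rad).
It fails at once if the cup is shifted by more than 30 mm or tipped by more than 17 degrees (distance of cup from where it was at the start of the episode above 0.03 m or angle between cup's own z axis and vertical above 0.3 rad).
It also fails if it takes over 35 s, if anything falls off the work surface, if the arm or the gripper's body presses on something with over 40 N, if the wrist force passes 120 N, or if a joint passes its speed limit or range.

## Working session

There is one attempt and no reset: what is moved stays moved. The work goes in short steps, Python scripts to look and compute and a tool call to move; the robot and the scene stay as the last step left them, time stands still between calls to the robot, and variables do not carry over. Pictures are saved under pics/ and viewed, on a budget of 10 in all, crops included, one or two more only if the job needs it, and the job is handed in when it is done.

Besides the shell and the picture viewer there is one more tool, called in YAML: its name, and indented under it one key for each argument. play_rows: Moves the arm, as the interface text tells. Its arguments: {"type":"object","properties":{"moves":{"type":"array"}},"required":["moves"]}

```bash
mkdir -p pics
cat > h.py <<'E'
import numpy as np, cv2
from workcell import bot
def shot(n,f):
    p,d=bot.camera(n); cv2.imwrite(f'pics/{f}.png',p[:,:,::-1]); np.savez(f'pics/{f}.npz',p=p,d=d); return p,d
def world(n,d,u,v,z=None):
    i=bot.camera_info(n);K=np.array(i['K']);T=np.array(i['world_from_camera'])
    r=np.array([(u-K[0,2])/K[0,0],-(v-K[1,2])/K[1,1],-1.])
    if z is None: return (T@np.r_[r*d[int(v),int(u)],1])[:3]
    w=T[:3,:3]@r; return T[:3,3]+w*(z-T[2,3])/w[2]
E
python3 - <<'E'
from h import *
shot('top','t0');shot('side','s0')
o=bot.get_obs();print(o)
for n in('top','side'):print(bot.camera_info(n))
E
```

```text
{'clock': 0.1, 'joint_pos': array([1.27999287e+00, 2.41326359e-01, 3.88074291e-03, 1.33514853e+00,
       6.73439156e-06, 1.57082578e+00]), 'joint_vel': array([ 0.00013747, -0.00292191,  0.00329672, -0.00037215,  0.00139847,
        0.00130201]), 'tau': array([-1.37782949e-04, -3.73137689e+01,  2.53009969e+01,  1.08585006e-02,
       -5.14534906e-05, -6.52049977e-06]), 'eef_pos': array([0.1431888 , 0.47843937, 0.19771594]), 'tool_rot': array([ 1.44904448e-01,  9.89445245e-01, -8.88938841e-04, -1.33561614e-04]), 'ft_force': array([-0.00302795, -0.4343797 ,  0.24393879]), 'ft_torque': array([-0.01739275, -0.0710262 ,  0.00770666]), 'grip_width': 0.0854552326262421}
{'K': array([[418.56862186,   0.        , 282.89307835],
       [  0.        , 418.56862186, 214.66711176],
       [  0.        ,   0.        ,   1.        ]]), 'world_from_camera': array([[-0.02406239,  0.99530096, -0.09379238,  0.47392595],
       [-0.99968437, -0.0232778 ,  0.00945049,  0.01155311],
       [ 0.00722281,  0.09399018,  0.99554692,  0.90484728],
       [ 0.        ,  0.        ,  0.        ,  1.        ]])}
{'K': array([[411.11009035,   0.        , 281.74904172],
       [  0.        , 411.11009035, 204.09909527],
       [  0.        ,   0.        ,   1.        ]]), 'world_from_camera': array([[-0.72041378,  0.40171694, -0.56535607,  0.1548637 ],
       [-0.69348967, -0.42749867,  0.57992842,  0.42080349],
       [-0.0087219 ,  0.80985702,  0.58656248,  0.47100259],
       [ 0.        ,  0.        ,  0.        ,  1.        ]])}
```

View pics/t0.png

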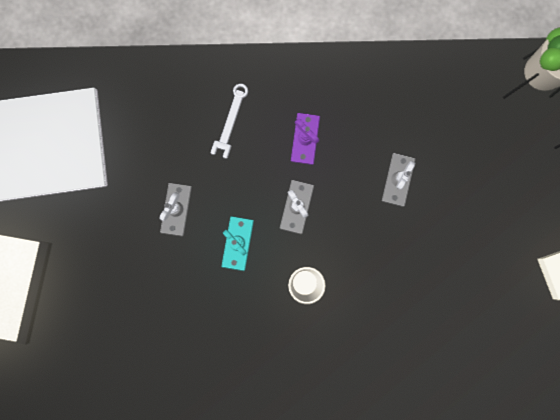

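View pics/s0.png

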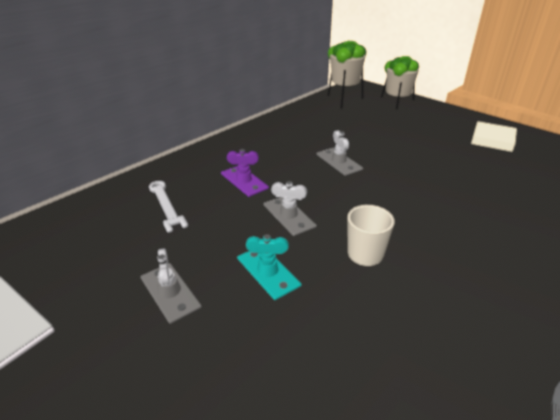

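The grey candidates are left (175,210), middle (297,206) and right (399,180). Only the middle one has wings turned anticlockwise of its plate; the left and right wings are clockwise. Purple (305,138) and turquoise (237,243) are decoys. I'll confirm the middle one in a crop.

Run:
```python
from h import *
z=np.load('pics/t0.npz');p=z['p'];d=z['d']
c=cv2.resize(p[170:245,255:340],None,fx=8,fy=8,interpolation=cv2.INTER_CUBIC);cv2.imwrite('pics/c1.png',c[:,:,::-1])
# plate outline: low saturation grey near bracket, via height
i=bot.camera_info('top');K=i['K'];T=i['world_from_camera']
vv,uu=np.mgrid[170:245,255:340];D=d[170:245,255:340]
P=np.stack([(uu-K[0,2])/K[0,0]*D,-(vv-K[1,2])/K[1,1]*D,-D,np.ones_like(D)],-1)@T.T
g=p[170:245,255:340].astype(int).sum(2)
Z=P[...,2]
print(np.percentile(Z,[5,50,90,99,100]))
m=(Z>.05)&(Z<.10);w=P[m][:,:3];print(m.sum(),w.mean(0),cv2.minAreaRect(w[:,:2].astype(np.float32)*1000))
m=(g>180);w=np.c_[uu[m],vv[m]].astype(np.float32);r=cv2.minAreaRect(w);b=cv2.boxPoints(r)
B=np.array([world('top',d,x,y,.006) for x,y in b]);print(m.sum(),B,B.mean(0))
print('cup',world('top',d,307,286,.075))
```

```text
[-2.29066185e-03  6.82072913e-04  6.67358304e-03  7.05005254e-02
  9.04847283e-01]
173 [ 0.57523006 -0.02603832  0.0670078 ] ((576.3401489257812, -26.10828971862793), (63.26443862915039, 10.005193710327148), 31.221750259399414)
5438 [[ 0.49691786  0.06426655  0.006     ]
 [ 0.65771453  0.06140332  0.006     ]
 [ 0.65357652 -0.12168059  0.006     ]
 [ 0.49261572 -0.11577448  0.006     ]] [ 0.57520616 -0.0279463   0.006     ]
cup [ 0.4105569  -0.04019925  0.075     ]
```

View pics/c1.png

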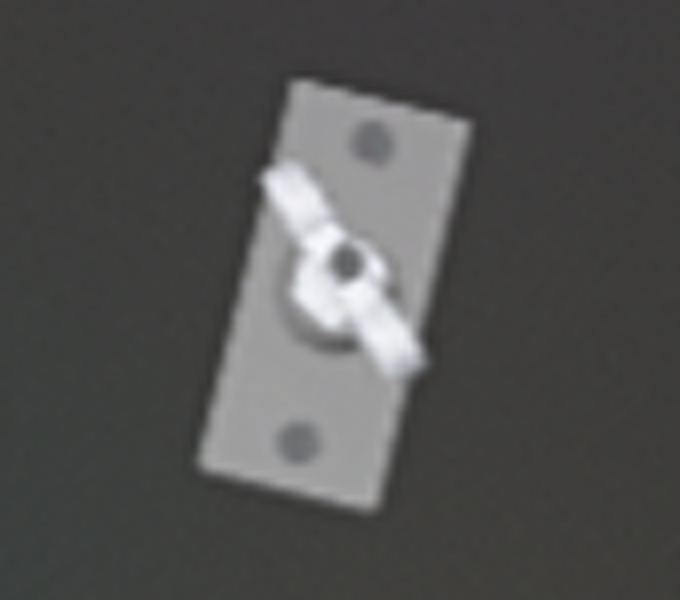

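Run:
```python
from h import *
d=np.load('pics/t0.npz')['d']
f=lambda x,y,z:world('top',d,255+(x+.5)/8-.5,170+(y+.5)/8-.5,z)
B=np.array([f(*c,.006) for c in((290,80),(473,122),(380,512),(200,466))]);print('plate',B.mean(0),np.linalg.norm(B-np.roll(B,1,0),axis=1))
l=B[0]+B[1]-B[2]-B[3];print('plate ang',np.degrees(np.arctan2(l[1],l[0])))
print('holes',(f(373,142,.006)+f(298,442,.006))/2,'stud',f(347,262,.074))
a,b=f(282,173,.069),f(405,367,.069);print('wing',(a+b)/2,np.linalg.norm(a-b),np.degrees(np.arctan2(*(a-b)[1::-1])))
S=np.load('pics/s0.npz');c=cv2.resize(S['p'][165:245,250:330],None,fx=7,fy=7,interpolation=cv2.INTER_CUBIC);cv2.imwrite('pics/c2.png',c[:,:,::-1])
```

```text
plate [ 0.57607696 -0.02694847  0.006     ] [0.10788022 0.05100106 0.10903204 0.04990358]
plate ang -14.73551364936179
holes [ 0.57677369 -0.02688496  0.006     ] stud [ 0.57630939 -0.02701173  0.074     ]
wing [ 0.57498556 -0.02626957  0.069     ] 0.05794317670515229 30.702207826780473
```

View pics/c2.png

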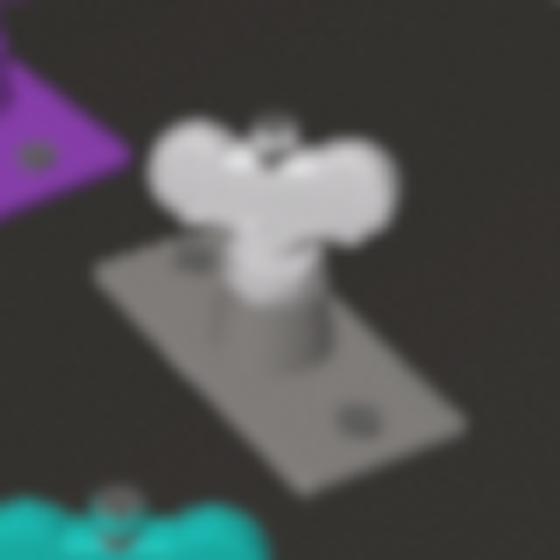

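play_rows:
  moves:
    - [1,[0,0,-2],[0,0,0.12]]

```text
clock: 0.18
eef_pos: [0.1425, 0.4761, 0.2144]
tool_rot: [0.205, 0.979, -0.005, -0.0]
ft_force: [-0.3, -0.0, -0.9]
grip_width: 0.0857
```

```bash
python3 -c "
from h import *
o=bot.get_obs();print(o['joint_pos'],o['eef_pos'],o['tool_rot'])"
```

```text
[1.27999881e+00 2.36367257e-01 4.09460460e-02 1.38464119e+00
 3.43299326e-05 1.69267576e+00] [0.14247669 0.47610268 0.2144484 ] [ 2.04875301e-01  9.78777118e-01 -4.61506023e-03 -4.07939220e-04]
```

The crop shows wings standing on a narrow hub above the hex nut, crossing the grey plate. Axis estimates agree at (0.576, −0.027). The wing is at about +31° and the plate at about −14.5°, so the wing is about 45° anticlockwise, which fits. Next I rotate the tool to align with it.

play_rows:
  moves:
    - [1,[0,0,0],[0,0,-0.119]]
    - [1,[0,0,0],[0,0,-0.119]]
    - [1,[0,0,0],[0,0,-0.119]]
    - [1,[0,0,0],[0,0,-0.119]]
    - [1,[0,0,0],[0,0,-0.119]]
    - [1,[0,0,0],[0,0,-0.119]]
    - [1,[0,0,0],[0,0,-0.119]]
    - [1,[0,0,0],[0,0,-0.119]]
    - [1,[-0.63,-3.64,0],[0,0,0]]
    - [1,[-0.63,-3.64,0],[0,0,0]]
    - [1,[-0.63,-3.64,0],[0,0,0]]
    - [1,[-0.63,-3.64,0],[0,0,0]]

```text
clock: 1.18
eef_pos: [0.2403, 0.3657, 0.218]
tool_rot: [-0.268, 0.963, -0.0, -0.0]
ft_force: [0.6, -0.1, -0.4]
grip_width: 0.0857
```

play_rows:
  moves:
    - [1,[-0.63,-3.64,0],[0,0,0]]
    - [1,[-0.63,-3.64,0],[0,0,0]]
    - [1,[-0.63,-3.64,0],[0,0,0]]
    - [1,[-0.63,-3.64,0],[0,0,0]]
    - [1,[-0.63,-3.64,0],[0,0,0]]
    - [1,[-0.63,-3.64,0],[0,0,0]]
    - [1,[-0.63,-3.64,0],[0,0,0]]
    - [1,[-0.63,-3.64,0],[0,0,0]]
    - [1,[-0.63,-3.64,0],[0,0,0]]
    - [1,[-0.63,-3.64,0],[0,0,0]]
    - [1,[0,0,0],[0,0,0]]
    - [1,[0,0,0],[0,0,0]]

```text
clock: 2.18
eef_pos: [0.4819, 0.086, 0.2176]
tool_rot: [-0.265, 0.964, 0.0, -0.001]
ft_force: [-0.6, 0.5, -0.1]
grip_width: 0.0851
```

```bash
cat >> h.py <<'E'
from scipy.spatial.transform import Rotation as R
def st(t=(.5762,-.027,.0425),psi=31.0):
    o=bot.get_obs();M=R.from_quat(o['tool_rot']).as_matrix()
    print(o['clock'],'q',o['joint_pos'].round(3),'p',o['eef_pos'].round(4),'F',o['ft_force'].round(1),'T',o['ft_torque'].round(2),'w',o['grip_width'])
    ya=np.degrees(np.arctan2(M[1,1],M[0,1]));print('yang',ya,'turn to go',np.radians(ya-psi-90),'z',M[:,2].round(4),'shift cm',(M.T@(np.array(t)-o['eef_pos'])*100).round(2))
E
python3 -c "
from h import *
st()"
```

```text
2.1833 q [ 0.177  0.214  0.02   1.379  0.    -0.361] p [0.4819 0.086  0.2176] F [-0.6  0.5 -0.1] T [0.03 0.02 0.01] w 0.08505890877172222
yang 120.77721125416689 turn to go -0.003888397151176635 z [-1.8e-03 -1.0e-04 -1.0e+00] shift cm [ -2.34 -14.55  17.5 ]
```

play_rows:
  moves:
    - [1,[-0.58,-3.64,0],[0,0,0]]
    - [1,[-0.58,-3.64,0],[0,0,0]]
    - [1,[-0.58,-3.64,0],[0,0,0]]
    - [1,[-0.58,-3.64,0],[0,0,-0.004]]
    - [1,[0,0,3],[0,0,0]]
    - [1,[0,0,3],[0,0,0]]
    - [1,[0,0,3],[0,0,0]]
    - [1,[0,0,0],[0,0,0]]
    - [1,[0,0,0],[0,0,0]]

```text
clock: 2.93
eef_pos: [0.5741, -0.0238, 0.127]
tool_rot: [-0.27, 0.963, 0.001, -0.003]
ft_force: [-0.0, 0.2, 0.6]
grip_width: 0.0854
```

```bash
python3 -c "
from h import *
st()"
```

```text
2.9333 q [-0.042  0.43   0.087  1.233  0.    -0.588] p [ 0.5741 -0.0238  0.127 ] F [-0.   0.2  0.6] T [ 0.03  0.   -0.02] w 0.08537700652252013
yang 121.33016315271226 turn to go 0.005762434083593775 z [-5.5e-03  5.0e-04 -1.0e+00] shift cm [-0.06 -0.41  8.45]
```

play_rows:
  moves:
    - [1,[-0.06,-0.4,2],[0,0,0]]
    - [1,[0,0,2],[0,0,0]]
    - [1,[0,0,2],[0,0,0]]
    - [1,[0,0,1.5],[0,0,0]]
    - [1,[0,0,0],[0,0,0]]
    - [1,[0,0,0],[0,0,0]]

```text
clock: 3.43
eef_pos: [0.5798, -0.0276, 0.0553]
tool_rot: [-0.27, 0.963, -0.0, 0.001]
ft_force: [0.2, 0.3, 0.6]
grip_width: 0.0856
```

```bash
python3 -c "
from h import *
st()
shot('top','t1');p,d=shot('side','s1')
c=cv2.resize(p[145:265,230:350],None,fx=5,fy=5,interpolation=cv2.INTER_CUBIC);cv2.imwrite('pics/c3.png',c[:,:,::-1])"
```

```text
3.4333 q [-0.048  0.493 -0.012  1.064  0.    -0.594] p [ 0.5798 -0.0276  0.0553] F [0.2 0.3 0.6] T [ 0.01  0.04 -0.  ] w 0.08558245572700075
yang 121.29958389095435 turn to go 0.005228725283089103 z [ 0.0017 -0.     -1.    ] shift cm [0.28 0.24 1.28]
```

View pics/c3.png

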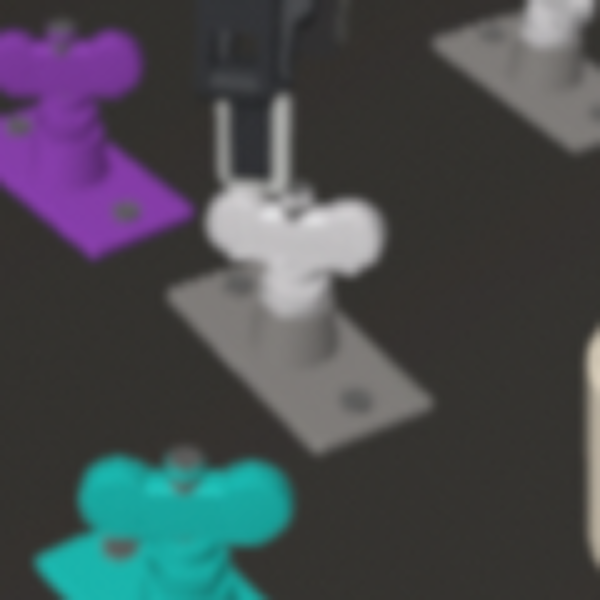

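The side crop shows one pale finger behind the wing (crop ~(250,140)), but I can't see the near finger. I'll check the full frame.

View pics/s1.png

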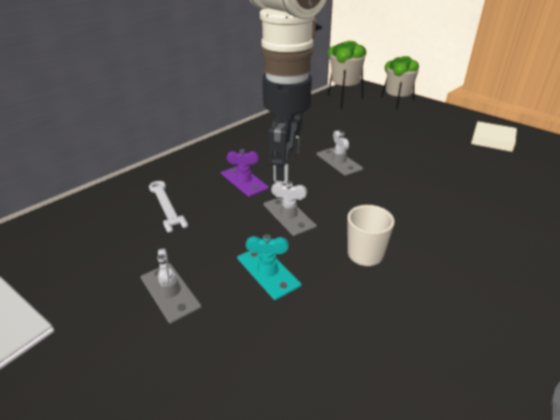

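```bash
python3 -c "
from h import *
i=bot.camera_info('side');K=i['K'];T=np.linalg.inv(i['world_from_camera'])
o=bot.get_obs();M=R.from_quat(o['tool_rot']).as_matrix();p=o['eef_pos']
for s in((0,0,0),(0,.043,-.013),(0,-.043,-.013),(0,.043,-.07),(0,-.043,-.07)):
  c=T@np.r_[p+M@np.array(s),1];print(s,K[0,2]+K[0,0]*c[0]/-c[2],K[1,2]-K[1,1]*c[1]/-c[2])"
```

```text
(0, 0, 0) 286.0879496240547 189.14835454798808
(0, 0.043, -0.013) 280.8016682944259 196.60489768249596
(0, -0.043, -0.013) 290.91680193869945 170.84235219114203
(0, 0.043, -0.07) 280.554873726429 167.93797825699792
(0, -0.043, -0.07) 291.1535506027576 143.6366723738833
```

```bash
python3 -c "
from h import *
d=np.load('pics/s1.npz')['d']
for v in range(140,200,4):
  print(v,[tuple((world('side',d,u,v)*1000).round().astype(int).tolist()) for u in (276,280,284,288,292,298)])
p=np.load('pics/s1.npz')['p'];c=cv2.resize(p[100:210,235:345],None,fx=7,fy=7,interpolation=cv2.INTER_CUBIC)[:600];cv2.imwrite('pics/c4.png',cv2.convertScaleAbs(c,alpha=1.8)[:,:,::-1])
"
```

```text
140 [(542, 34, 192), (537, 31, 192), (534, 26, 192), (558, -9, 170), (547, -6, 175), (596, -76, 132)]
144 [(546, 31, 183), (538, 31, 185), (533, 26, 185), (550, -1, 169), (544, -3, 170), (754, -253, -1)]
148 [(542, 35, 179), (536, 32, 180), (533, 27, 179), (546, 5, 166), (547, -6, 161), (740, -237, 0)]
152 [(564, 13, 155), (538, 31, 172), (532, 27, 173), (546, 5, 159), (599, -62, 112), (727, -223, 0)]
156 [(558, 19, 153), (743, -179, 1), (531, 29, 167), (546, 5, 151), (600, -64, 103), (713, -207, 1)]
160 [(542, 35, 158), (538, 31, 158), (530, 30, 161), (542, 9, 147), (712, -186, -1), (698, -191, 2)]
164 [(541, 36, 152), (535, 34, 153), (530, 30, 154), (706, -166, 0), (698, -171, 1), (690, -182, -1)]
168 [(554, 24, 134), (550, 19, 134), (547, 12, 132), (693, -153, 0), (687, -159, 0), (676, -166, 1)]
172 [(553, 24, 127), (548, 20, 128), (548, 12, 124), (681, -140, 0), (675, -146, 0), (665, -154, 1)]
176 [(554, 24, 119), (548, 21, 121), (547, 13, 117), (669, -127, 1), (662, -132, 2), (656, -144, -1)]
180 [(555, 23, 111), (549, 20, 112), (546, 13, 110), (660, -117, 0), (654, -123, -1), (644, -131, 0)]
184 [(590, -11, 71), (588, -20, 68), (654, -99, 1), (572, -23, 74), (643, -112, 0), (633, -119, 1)]
188 [(589, -10, 64), (582, -14, 65), (577, -18, 65), (570, -21, 67), (566, -28, 65), (556, -32, 68)]
192 [(590, -11, 54), (584, -16, 55), (578, -19, 56), (570, -21, 59), (565, -26, 59), (555, -32, 60)]
196 [(590, -11, 45), (583, -14, 47), (577, -18, 48), (570, -21, 50), (564, -25, 51), (555, -32, 51)]
```

View pics/c4.png

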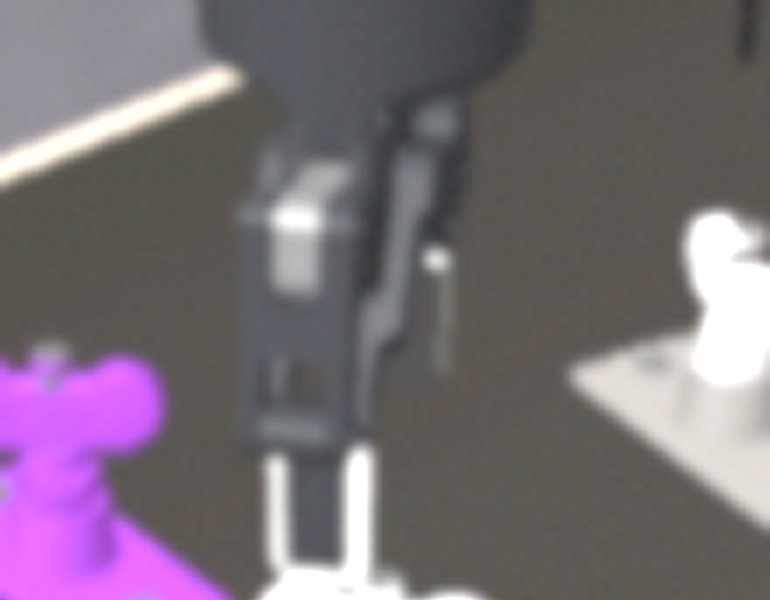

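```bash
python3 -c "
from h import *
st()
p,d=shot('side','s2');st()
for v in range(164,200,4):
  print(v,[tuple((world('side',d,u,v)*1000).round().astype(int).tolist()) for u in (276,280,284,290,298)])
"
```

```text
3.5333 q [-0.048  0.492 -0.011  1.063  0.    -0.594] p [ 0.5809 -0.0279  0.0562] F [0.4 0.7 0.6] T [-0.04 -0.01  0.02] w 0.08552644203904639
yang 121.27729295728378 turn to go 0.004839675097193897 z [ 4.4e-03 -2.0e-04 -1.0e+00] shift cm [0.36 0.33 1.37]
3.5833 q [-0.048  0.492 -0.012  1.063  0.    -0.594] p [ 0.5809 -0.028   0.0561] F [ 0.1 -0.1  1. ] T [ 0.08  0.01 -0.05] w 0.08546512648305464
yang 121.2690188142067 turn to go 0.004695264057717864 z [ 4.4e-03 -2.0e-04 -1.0e+00] shift cm [0.35 0.33 1.36]
164 [(540, 38, 153), (535, 33, 153), (531, 29, 153), (701, -168, 1), (689, -181, 0)]
168 [(554, 24, 134), (549, 19, 134), (548, 11, 131), (690, -156, 0), (677, -168, 0)]
172 [(554, 24, 127), (548, 20, 128), (547, 12, 124), (681, -145, -2), (667, -156, -1)]
176 [(553, 25, 121), (548, 20, 120), (548, 11, 116), (668, -132, -1), (656, -145, -1)]
180 [(555, 23, 111), (549, 20, 112), (547, 12, 109), (656, -119, 1), (644, -131, 0)]
184 [(592, -14, 69), (587, -19, 69), (655, -99, 0), (570, -26, 73), (634, -120, 0)]
188 [(590, -11, 62), (583, -14, 64), (577, -18, 65), (569, -25, 66), (555, -32, 69)]
192 [(591, -12, 54), (584, -15, 55), (578, -20, 55), (568, -24, 58), (555, -31, 60)]
196 [(589, -10, 47), (584, -15, 46), (577, -19, 47), (568, -24, 49), (554, -31, 52)]
```

The state says TCP z = 0.056, but side-camera depth puts the open fingertips at z ≈ 0.105, against an expected 0.069. Before going lower, I'll rise 4 cm, close to about 12 mm and measure where the tips really are.

play_rows:
  moves:
    - [1,[0.3,0.3,-2],[0,0,0]]
    - [-0.7,[0,0,-2],[0,0,0]]
    - [-0.7,[0,0,0],[0,0,0]]
    - [-0.7,[0,0,0],[0,0,0]]
    - [-0.7,[0,0,0],[0,0,0]]
    - [-0.7,[0,0,0],[0,0,0]]
    - [-0.7,[0,0,0],[0,0,0]]
    - [-0.7,[0,0,0],[0,0,0]]
    - [-0.7,[0,0,0],[0,0,0]]

```text
clock: 4.33
eef_pos: [0.5744, -0.0273, 0.0928]
tool_rot: [-0.269, 0.963, 0.0, -0.001]
ft_force: [0.1, -0.5, -0.4]
grip_width: 0.0128
```

```bash
python3 -c "
from h import *
st()
p,d=shot('side','s3')
for v in range(100,200,4):
  print(v,[tuple((world('side',d,u,v)*1000).round().astype(int).tolist()) for u in (276,280,284,288,292)])
c=cv2.resize(p[100:210,235:345],None,fx=7,fy=7,interpolation=cv2.INTER_CUBIC)[:600];cv2.imwrite('pics/c5.png',cv2.convertScaleAbs(c,alpha=1.5)[:,:,::-1])
"
```

```text
4.3333 q [-0.047  0.452  0.028  1.148 -0.    -0.593] p [ 0.5744 -0.0273  0.0928] F [ 0.1 -0.5 -0.4] T [-0.05 -0.04 -0.03] w 0.01280333854430156
yang 121.23669367380104 turn to go 0.004131083926469631 z [-0.0013  0.     -1.    ] shift cm [-0.17 -0.07  5.03]
100 [(579, -4, 232), (559, 8, 241), (555, 3, 241), (548, 2, 242), (550, -8, 239)]
104 [(577, -2, 227), (557, 10, 236), (553, 6, 236), (546, 4, 237), (547, -6, 234)]
108 [(576, -1, 221), (554, 13, 232), (550, 8, 231), (545, 5, 232), (549, -8, 227)]
112 [(155, 421, 471), (549, 18, 228), (546, 13, 228), (548, 2, 223), (549, -8, 220)]
116 [(576, -1, 208), (545, 22, 225), (540, 19, 225), (552, -2, 215), (551, -10, 213)]
120 [(546, 30, 221), (541, 27, 221), (536, 23, 222), (531, 20, 222), (554, -13, 204)]
124 [(544, 32, 216), (539, 29, 217), (535, 24, 216), (532, 19, 215), (556, -16, 196)]
128 [(549, 27, 207), (543, 24, 207), (538, 22, 208), (533, 19, 209), (557, -16, 189)]
132 [(553, 23, 197), (549, 19, 197), (540, 19, 200), (536, 14, 199), (555, -15, 183)]
136 [(559, 17, 186), (561, 6, 181), (556, 3, 182), (540, 11, 190), (546, -5, 183
[... 587 characters left out ...]
0), (699, -172, 0)]
168 [(713, -135, 0), (706, -140, 1), (700, -146, 0), (693, -152, 0), (687, -159, 0)]
172 [(700, -121, 1), (693, -127, 2), (688, -134, 0), (681, -139, 1), (676, -147, 0)]
176 [(690, -111, 0), (681, -115, 2), (677, -123, 0), (670, -128, 0), (664, -134, 1)]
180 [(678, -99, 0), (673, -106, 0), (667, -112, -1), (658, -115, 2), (654, -124, -1)]
184 [(592, -13, 69), (588, -19, 68), (655, -100, 0), (571, -22, 75), (643, -111, 0)]
188 [(589, -10, 64), (583, -15, 64), (577, -18, 65), (572, -23, 65), (567, -29, 65)]
192 [(589, -10, 55), (584, -16, 54), (577, -18, 57), (570, -21, 58), (565, -26, 58)]
196 [(590, -11, 45), (583, -15, 47), (575, -16, 50), (571, -22, 49), (564, -26, 50)]
```

View pics/c5.png

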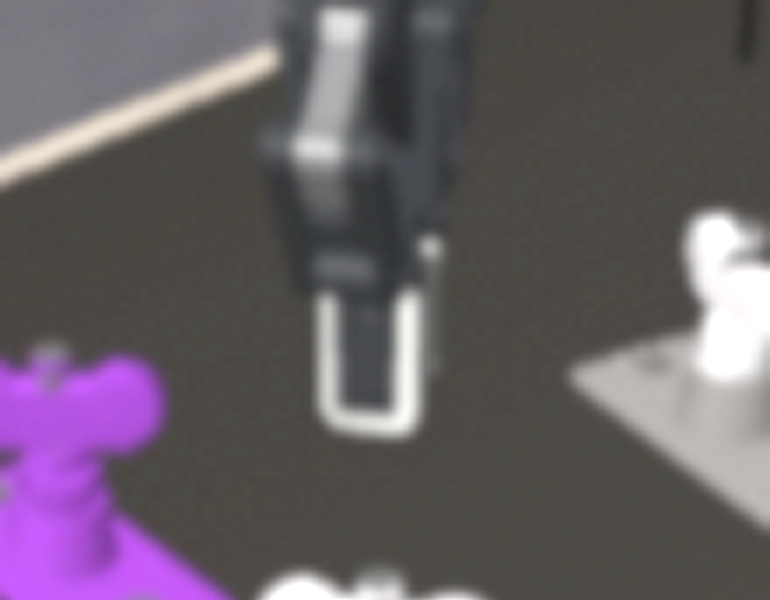

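With 13 mm opening, the real fingertips are at z ≈ 0.1235 while the state says TCP z = 0.093. So heights read about 29 mm too low, although x and y agree with the camera. The desk and wing heights measured by the same camera are right, so I trust the camera. The target reported z is about 0.0135. I'll go down in guarded steps.

play_rows:
  moves:
    - [1,[0,0,0],[0,0,0]]
    - [1,[0,0,0],[0,0,0]]
    - [1,[0,0,0],[0,0,0]]
    - [1,[0,0,0],[0,0,0]]
    - [1,[0,0,0],[0,0,0]]
    - [1,[0,0,0],[0,0,0]]
    - [1,[0,0,1.5],[0,0,0]]
    - [1,[0,0,1.5],[0,0,0]]
    - [1,[0,0,1.5],[0,0,0]]
    - [1,[0,0,1.0],[0,0,0]]
    - [1,[0,0,0],[0,0,0]]
    - [1,[0,0,0],[0,0,0]]

```text
clock: 5.38
eef_pos: [0.5744, -0.0272, 0.0381]
tool_rot: [-0.269, 0.963, 0.0, -0.001]
ft_force: [0.4, -0.4, 0.2]
grip_width: 0.0851
```

```bash
python3 -c "
from h import *
st((.5762,-.027,.0135))
p,d=shot('side','s4')
for v in range(172,204,2):
  print(v,[tuple((world('side',d,u,v)*1000).round().astype(int).tolist()) for u in (276,280,284,288,292)])
"
```

```text
5.3833 q [-0.047  0.502 -0.046  1.024  0.    -0.593] p [ 0.5744 -0.0272  0.0381] F [ 0.4 -0.4  0.2] T [-0.01 -0.01 -0.01] w 0.08509773081741055
yang 121.23662620914908 turn to go 0.004129906446164169 z [-1.4e-03  1.0e-04 -1.0e+00] shift cm [-0.17 -0.08  2.46]
172 [(540, 37, 139), (534, 35, 140), (528, 32, 142), (535, 16, 132), (675, -146, 0)]
174 [(539, 39, 136), (533, 36, 138), (528, 33, 138), (526, 25, 135), (669, -140, 0)]
176 [(538, 40, 133), (532, 37, 135), (526, 35, 136), (540, 11, 120), (664, -134, 1)]
178 [(557, 21, 113), (545, 24, 119), (541, 19, 119), (539, 12, 117), (658, -128, 1)]
180 [(557, 21, 109), (547, 22, 114), (540, 20, 116), (540, 11, 112), (653, -122, 0)]
182 [(556, 22, 106), (546, 23, 111), (541, 19, 112), (540, 11, 108), (648, -117, 0)]
184 [(557, 21, 101), (545, 24, 108), (540, 20, 108), (540, 11, 104), (644, -112, -1)]
186 [(558, 21, 97), (546, 23, 103), (541, 19, 104), (539, 11, 101), (638, -106, 0)]
188 [(556, 22, 94), (548, 21, 97), (541, 19, 100), (540, 11, 97), (566, -27, 66)]
190 [(557, 21, 90), (546, 24, 96), (540, 20, 96), (540, 11, 92), (565, -26, 63)]
192 [(590, -11, 54), (552, 17, 86), (541, 20, 92), (539, 11, 89), (564, -25, 59)]
194 [(590, -10, 50), (584, -15, 50), (577, -18, 52), (570, -21, 54), (565, -26, 54)]
196 [(590, -11, 45), (583, -14, 47), (577, -18, 48), (570, -21, 50), (564, -25, 51)]
198 [(631, -52, 0), (619, -51, 6), (576, -18, 44), (570, -21, 45), (563, -25, 47)]
200 [(618, -38, 9), (616, -47, 5), (576, -17, 40), (566, -18, 45), (565, -27, 40)]
202 [(614, -34, 8), (609, -40, 8), (576, -17, 35), (567, -18, 40), (565, -26, 36)]
```

play_rows:
  moves:
    - [1,[-0.17,-0.08,0.8],[0,0,0.004]]
    - [1,[0,0,0.8],[0,0,0]]
    - [1,[0,0,0.8],[0,0,0]]
    - [1,[0,0,0],[0,0,0]]
    - [1,[0,0,0],[0,0,0]]

```text
clock: 5.85
eef_pos: [0.5758, -0.027, 0.0136]
tool_rot: [-0.267, 0.964, 0.0, -0.001]
ft_force: [-0.2, -1.4, 0.6]
grip_width: 0.0854
```

```bash
python3 -c "
from h import *
st((.5762,-.027,.0135))
p,d=shot('side','s5')
for v in range(186,214,3):
  print(v,[tuple((world('side',d,u,v)*1000).round().astype(int).tolist()) for u in (276,280,284,288,292)])
"
```

```text
5.85 q [-0.047  0.531 -0.069  0.972  0.    -0.588] p [ 0.5758 -0.027   0.0136] F [-0.2 -1.4  0.6] T [ 0.01 -0.03  0.01] w 0.0853595148889618
yang 121.00938544073485 turn to go 0.00016380684257385756 z [-2.1e-03  1.0e-04 -1.0e+00] shift cm [-0.03 -0.02  0.01]
186 [(539, 39, 114), (535, 35, 114), (528, 32, 116), (537, 14, 103), (637, -105, 1)]
189 [(538, 40, 109), (533, 36, 110), (528, 33, 111), (540, 10, 94), (565, -26, 65)]
192 [(558, 21, 85), (548, 21, 89), (541, 19, 92), (539, 11, 89), (565, -26, 58)]
195 [(558, 21, 79), (546, 23, 85), (541, 20, 86), (540, 10, 82), (564, -25, 53)]
198 [(558, 21, 72), (547, 23, 79), (542, 18, 79), (540, 10, 76), (563, -24, 47)]
201 [(558, 21, 67), (547, 22, 72), (540, 20, 75), (541, 10, 69), (563, -25, 40)]
204 [(610, -31, 7), (551, 18, 62), (542, 18, 67), (567, -18, 35), (562, -23, 35)]
207 [(604, -24, 6), (598, -29, 7), (575, -16, 26), (566, -17, 30), (562, -23, 28)]
210 [(599, -19, 5), (585, -16, 14), (573, -14, 21), (565, -16, 24), (561, -23, 22)]
213 [(591, -11, 6), (581, -11, 11), (571, -12, 16), (564, -15, 18), (560, -21, 17)]
```

The open tips are at z ≈ 0.063, so closing should bring them to about 0.044, just above the hub. Closing now.

play_rows:
  moves:
    - [-1,[0,0,0],[0,0,0]]
    - [-1,[0,0,0],[0,0,0]]
    - [-1,[0,0,0],[0,0,0]]
    - [-1,[0,0,0],[0,0,0]]
    - [-1,[0,0,0],[0,0,0]]
    - [-1,[0,0,0],[0,0,0]]
    - [-1,[0,0,0],[0,0,0]]
    - [-1,[0,0,0],[0,0,0]]
    - [-1,[0,0,0],[0,0,0]]
    - [-1,[0,0,0],[0,0,0]]

```text
clock: 6.73
eef_pos: [0.5765, -0.0264, 0.0148]
tool_rot: [-0.268, 0.964, 0.001, 0.0]
ft_force: [-2.8, 3.3, 4.1]
grip_width: 0.0088
```

```bash
python3 -c "
from h import *
st((.5762,-.027,.0135))
p,d=shot('side','s6')
c=cv2.resize(p[150:250,230:340],None,fx=6,fy=6,interpolation=cv2.INTER_CUBIC);cv2.imwrite('pics/c6.png',c[:,:,::-1])
"
```

```text
6.7333 q [-0.046  0.53  -0.069  0.973  0.001 -0.588] p [ 0.5765 -0.0264  0.0148] F [-2.8  3.3  4.1] T [0.66 0.48 0.03] w 0.008758788465748313
yang 121.03557866948292 turn to go 0.0006209649259557182 z [-3.e-04  1.e-03 -1.e+00] shift cm [ 0.05 -0.03  0.13]
```

View pics/c6.png

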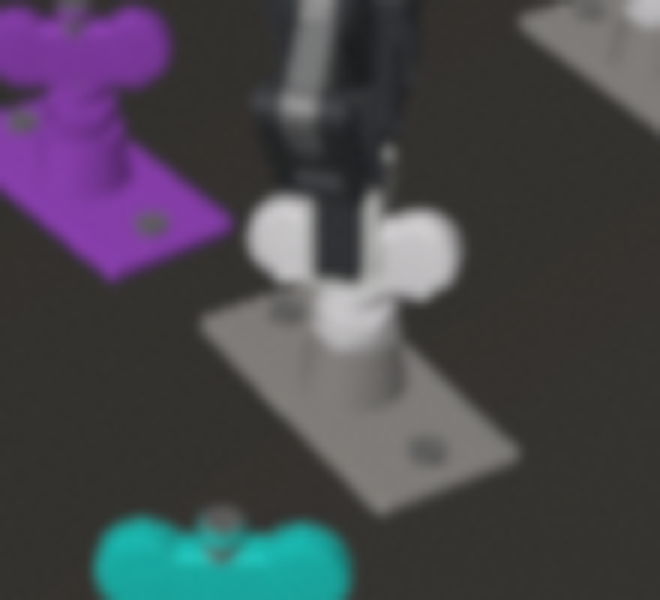

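The bar is gripped squarely (width 8.8 mm, small forces) and the tips are just above the hub. Now I turn clockwise to near first touch, following the sink.

play_rows:
  moves:
    - [-1,[0,0,0.01],[0,0,0.07]]
    - [-1,[0,0,0.02],[0,0,0.07]]
    - [-1,[0,0,0.02],[0,0,0.07]]
    - [-1,[0,0,0.02],[0,0,0.07]]
    - [-1,[0,0,0.02],[0,0,0.07]]
    - [-1,[0,0,0.02],[0,0,0.07]]
    - [-1,[0,0,0.02],[0,0,0.07]]
    - [-1,[0,0,0.02],[0,0,0.07]]
    - [-1,[0,0,0.02],[0,0,0.07]]
    - [-1,[0,0,0.02],[0,0,0.07]]
    - [-1,[0,0,0],[0,0,0]]

```text
clock: 7.7
eef_pos: [0.5766, -0.0278, 0.0127]
tool_rot: [0.08, 0.997, -0.001, -0.0]
ft_force: [-1.3, 0.1, 3.9]
grip_width: 0.0084
```

```bash
python3 -c "
from h import *
st((.5762,-.027,.0115),-14.5)"
```

```text
7.7 q [-0.047  0.532 -0.071  0.968 -0.001  0.113] p [ 0.5766 -0.0278  0.0127] F [-1.3  0.1  3.9] T [-0.02  0.47 -0.06] w 0.00841619632602528
yang 80.81336405475723 turn to go 0.09273569711262994 z [-1.0e-04 -1.4e-03 -1.0e+00] shift cm [0.05 0.07 0.12]
```

play_rows:
  moves:
    - [-1,[0,0,0.02],[0,0,0.055]]
    - [-1,[0,0,0.01],[0,0,0.055]]
    - [-1,[0,0,0],[0,0,0.055]]
    - [-1,[0,0,0],[0,0,0.055]]
    - [-1,[0,0,0],[0,0,0.055]]
    - [-1,[0,0,0],[0,0,0.055]]
    - [-1,[0,0,0],[0,0,0.055]]
    - [-1,[0,0,0],[0,0,0]]

```text
clock: 8.37
eef_pos: [0.5763, -0.0284, 0.0123]
tool_rot: [0.268, 0.963, -0.001, 0.0]
ft_force: [-3.2, -2.6, 4.2]
grip_width: 0.0083
```

```bash
python3 -c "
from h import *
st((.5762,-.027,.0115),-14.5)"
```

```text
8.3667 q [-0.048  0.533 -0.071  0.968 -0.003  0.496] p [ 0.5763 -0.0284  0.0123] F [-3.2 -2.6  4.2] T [-0.58  0.62  0.11] w 0.00832035341379754
yang 58.85901755431494 turn to go -0.2904399344437829 z [-7.0e-04 -2.5e-03 -1.0e+00] shift cm [0.09 0.12 0.08]
```

play_rows:
  moves:
    - [-1,[0,0,0],[0,0,0.04]]
    - [-1,[0,0,0],[0,0,0.04]]
    - [-1,[0,0,0],[0,0,0]]
    - [-1,[0,0,0],[0,0,0]]

```text
clock: 8.7
eef_pos: [0.5762, -0.0285, 0.0123]
tool_rot: [0.306, 0.952, -0.001, -0.0]
ft_force: [-3.2, -4.3, 4.5]
grip_width: 0.0085
```

```bash
python3 -c "
from h import *
st((.5762,-.027,.0115),-14.5)"
```

```text
8.7 q [-0.048  0.533 -0.071  0.968 -0.003  0.574] p [ 0.5762 -0.0285  0.0123] F [-3.2 -4.3  4.5] T [-0.82  0.79  0.16] w 0.008538541388433334
yang 54.36898074626208 turn to go -0.36880586028004175 z [-8.0e-04 -2.6e-03 -1.0e+00] shift cm [0.09 0.12 0.08]
```

Jam is about 0.37 by tool angle. Now I release, rise, and back off so I can check the wing angle.

play_rows:
  moves:
    - [1,[0,0,0],[0,0,0]]
    - [1,[0,0,0],[0,0,0]]
    - [1,[0,0,0],[0,0,0]]
    - [1,[0,0,0],[0,0,0]]
    - [1,[0,0,0],[0,0,0]]
    - [1,[0,0,0],[0,0,0]]
    - [1,[0,0,0],[0,0,0]]
    - [1,[0,0,-2],[0,0,0]]
    - [1,[0,0,-3],[0,0,0]]
    - [1,[0,0,-4],[0,0,0]]
    - [1,[0,0,-4],[0,0,0]]
    - [1,[0,0,-4],[0,0,0]]

```text
clock: 9.7
eef_pos: [0.5762, -0.027, 0.1839]
tool_rot: [0.307, 0.952, -0.0, -0.0]
ft_force: [1.1, -0.4, -0.2]
grip_width: 0.0852
```

play_rows:
  moves:
    - [1,[0,4,0],[0,0,0]]
    - [1,[0,4,0],[0,0,0]]
    - [1,[0,4,0],[0,0,0]]
    - [1,[0,4,0],[0,0,0]]
    - [1,[-2,4,0],[0,0,0]]
    - [1,[4,0,0],[0,0,0]]
    - [1,[4,0,0],[0,0,0]]
    - [1,[4,0,0],[0,0,0]]
    - [1,[0,0,0],[0,0,0]]

```text
clock: 10.45
eef_pos: [0.603, 0.1966, 0.1778]
tool_rot: [0.304, 0.953, -0.002, -0.006]
ft_force: [-0.4, -1.0, -0.3]
grip_width: 0.0853
```

```bash
python3 -c "
from h import *
st()
p,d=shot('top','t9');cv2.imwrite('pics/c9.png',cv2.resize(p[150:310,210:370],None,fx=3.7,fy=3.7,interpolation=cv2.INTER_CUBIC)[:,:,::-1])
i=bot.camera_info('top');K=i['K'];T=i['world_from_camera']
vv,uu=np.mgrid[170:245,255:340];D=d[170:245,255:340]
P=np.stack([(uu-K[0,2])/K[0,0]*D,-(vv-K[1,2])/K[1,1]*D,-D,np.ones_like(D)],-1)@T.T
m=(P[...,2]>.05)&(P[...,2]<.10);w=P[m][:,:3];print(m.sum(),w.mean(0),cv2.minAreaRect(w[:,:2].astype(np.float32)*1000))
"
```

```text
10.45 q [0.314 0.534 0.386 1.435 0.003 0.931] p [0.603  0.1966 0.1778] F [-0.4 -1.  -0.3] T [-0.04 -0.01  0.04] w 0.08529395910284525
yang 54.65813526630683 turn to go -1.157883971515657 z [-0.0122 -0.001  -0.9999] shift cm [-10.88 -19.68  13.58]
159 [ 0.57537618 -0.02551933  0.06548619] ((576.6629638671875, -26.276134490966797), (10.083650588989258, 63.350685119628906), 55.384071350097656)
```

View pics/c9.png

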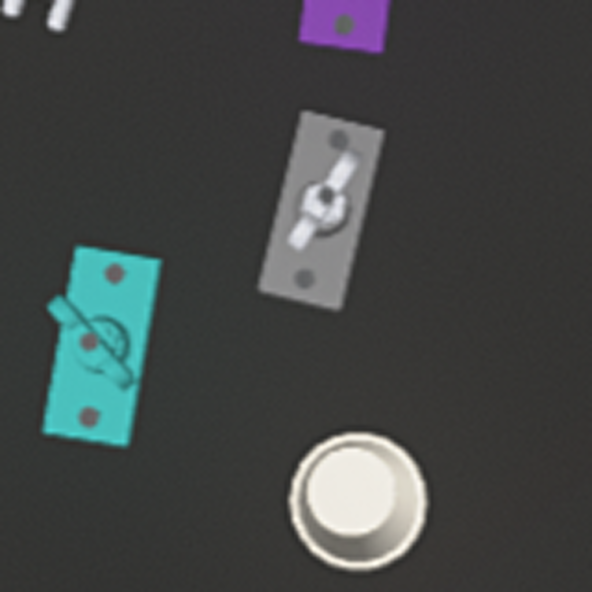

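The wing now stands at −34.6° against the plate's −14.5°, so about 20° (0.35 rad) past touch. The cup is unmoved at about (307,285) and the gripper is clear. Handing in.

```bash
python3 -c "
from workcell import bot
print(bot.job_done())"
```

```text
the job is handed in; nothing more can be done
None
```

I ran the loose wing nut on the middle grey bracket down onto its hex nut, jammed it, let go and backed the arm away. The job was handed in just after 10.5 s. The hand-in reports no verdict.

**Final checks:**
- **Wing nut:** the last top picture shows the wings about 20° (0.35 rad) clockwise of the plate's long sides. The tool angle had suggested 0.37 rad.
- **Cup:** upright, and at the same pixel position as at the start, to within about 1 pixel.
- **Forces:** the wrist readings at the end of each move stayed below about 7 N.

**What disagreed:**
- **Height reading:** the reported tool height was about 29 mm lower than where the side camera showed the fingertips.
- **Finger swing:** the fingers swung forward about 19 mm as they closed, rather than the stated 13 mm or less.
- **What I did:** the camera agreed with the known desk and wing-nut heights, so I set the grip height from it. The grip was square on the bar.
- **Pictures:** I viewed nine of the ten in the budget.

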